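Close the control box: hook the cover's lip, swing it shut

TASK

The grey control box on the welding bench is open. Pick up its cover - the longer of the two aluminium covers, the one with a narrower lip at one end - tuck the lip under the box's ledge while the opposite edge is still raised, then swing that edge down gently, without letting it drop, until the cover lies flat on the box inside the raised rear edge, straight and centred, and let go. Leave the shorter cover where it lies.

Things in the scene. Friction and masses are not known exactly. Their poses are not given: they have to be found in the camera images.
- cover: Right cover: loose aluminium plate, 0.35 kg, 5 mm thick, lying rib up. Origin: centre of underside, midway along its total 194 mm. x runs from lip end to top edge, z up. Plate 130 mm wide (y) from x = -69 to +97 mm; narrower lip (see cover_lip) from x = -97 to -69. To hold it by: a dark steel rib, upright, at x = +30, y = 0, 12 mm thick (x), 60 long (y), from z = 5 to 37 mm.
- cover_lip (a point): Middle of the lip's free edge, on the underside: x = -97 mm, y = 0, z = 0 of the cover; axes as the cover's. The lip is flat, 90 mm wide, 28 mm long, 5 mm thick. Closed, the cover's origin is at about x = 0, y = 0, z = 60 mm of the box, axes along the box's, with 9 mm of play towards either end.
- box: Grey metal box bolted down, 220 (x) by 150 mm, open on top. Origin: centre of underside, z up. Flat rim for the cover at z = 60 mm round an opening x -62..80, y -50..50. At the -x end a ledge, x -110..-80, z 82..86, over the full width; the slot below it is 22 mm high, open to +x, closed at x = -106 and y = +-71. At +x an upstand: inner face x = 106, top z = 76. No edges above the side rims.
- blank: Wrong cover, a bystander: plain aluminium plate 120 (x) by 130 by 5 mm without a lip, with the same rib (12 x 60 x 32 mm) at its centre, lying on the bench. Origin: centre of underside, z up. Leave it alone. A hammer and a steel can (60 mm wide, 130 mm high) also stand on the bench, farther out.
Not all that is in view belongs to the job. What is shaped like the cover but pink, turquoise or yellow is not meant.

How it is judged (in metres and radians):
On the way:
1. the lip is under the ledge by 4 mm or more while the opposite edge is still raised (cover at 0.06 rad or more to the box) (x of cover_lip in the frame of box below -0.084 m and z of cover_lip in the frame of box between 0.055 and 0.08 m and y of cover_lip in the frame of box between -0.03 and 0.03 m and angle between the z axis of cover and the z axis of box, either way round above 0.06 rad), for 0.1 s.
At the end, for the whole second after the job is handed in: The cover lies flat (within 0.05 rad, underside within 4 mm of the rim's height) on the box, its lip under the ledge by 4 mm or more, centred across the box within 15 mm and in line with it within 10 degrees, at rest and let go (x of cover_lip in the frame of box below -0.084 m and y of cover in the frame of box between -0.015 and 0.015 m and z of cover in the frame of box between 0.055 and 0.064 m and angle between the z axis of cover and the z axis of box, either way round below 0.05 rad and angle between the x axis of cover and the x axis of box, either way round below 0.175 rad and linear speed of cover below 0.02 m/s); the robot touches nothing.
It fails at once if the cover is dropped shut: it turns faster than 3.5 rad/s while over the box (centre within 100 mm of its place) (horizontal distance between cover and box below 0.1 m and angular speed of cover above 3.5 rad/s).
It fails at once if the shorter cover is moved by more than 30 mm (distance of blank from where it was at the start of the episode above 0.03 m).
It also fails if it takes over 38 s, if anything falls off the work surface, if the arm or the gripper's body presses on something with over 40 N, if the wrist force passes 120 N, or if a joint passes its speed limit or range.

ROBOT

A 6-joint arm with a two-finger parallel gripper is mounted at the origin on the work surface. World frame = base frame: x ahead of the robot, y to its left, z up, the work surface at z = 0. Lengths are in mm, angles in rad, forces in N, time in s.
With the tool pointing down it reaches from about 350 to 725 mm from the base axis. Payload 6 kg.
Tool frame: the origin (TCP) lies midway between the tips of the shut fingers; the grasp point (between the pads) lies 19 mm behind it; z points along the fingers, y is the direction in which the jaws open and shut (so a half turn about z gives the same grasp; the last joint's range is limited). The gripper opens to 85 mm and grips with 20 to 120 N. Pads are 22 mm wide; open, the fingers measure 114 mm over their backs; the gripper's body (76 mm by 85 mm) begins 54 mm behind the grasp point. The pads swing forward as they close: fully open they stand 13 mm farther back than shut.
Start: joints at [-0.907, 0.04, 0.085, 0, -1.615, -0.334], TCP at [194.321, -567.638, 231.261] pointing down, gripper open.
Joint ranges: [-2.56, 2.56], [-1.29, 2.01], [-1.08, 1.49], [-3.29, 1.98], [-2.81, -0.18], [-2.99, 2.99]. Speed limits (rad/s): [2.57, 2.57, 3.01, 3.14, 3.14, 3.14].

INTERFACE

Orientations are given as [roll, pitch, yaw] about the fixed x, y, z axes, in that order (R = Rz(yaw) Ry(pitch) Rx(roll)).
In Python, from workcell import manip, eyes gives the robot as it stands.
- The arm moves only by the tool step_arm, never from a script. Its argument "rows" is a list of rows, each a list of 7 numbers: the shift along the tool's x, y, z in m, then the turn, a rotation vector about the tool's x, y, z in degrees, then the gripper's target within -1 to 1 (fully open at 1, half-way at 0, shut at -1). A call has 1 to 20 rows; each row is the pose to reach, as a shift and turn from the pose commanded when the call began, along the tool's axes at that moment; what a row does not reach only later rows make up. A row lasts 1/10 s, in which the tool goes at most 50 mm and 8.59 degrees, less where a joint would pass 70% of its speed; a pose out of reach is approached as far as the arm can. A call with a gripper value outside its range is refused whole. The fingers move at their own pace and stop on an object; "newtons" is the grip in N (left out, the last holds). Time passes only in rows, so rows that repeat a pose let the fingers close. It gives the time, the measured TCP pose, the force and the opening at its end, in the units of the state.
- manip.get_obs(): the state, without advancing time (a new reading comes with each control period).
- eyes.grab_frame(name): name is "scene" or "side" or "wrist"; returns a dict with "img" (400x640x3 uint8, red, green, blue), "fov_y" (degrees; the focal length in pixels is half the picture's height over the tangent of half this angle, whatever the lens; pixels are square), "cx", "cy" (the principal point, pixels), "T" (4x4, takes a point from camera to world coordinates). Camera axes: x right, y up, looking along -z (the intrinsics and any distortion apply to the point x, -y, -z); pixel columns grow to the right and rows downward; lengths in mm; the calibration is good to about 2 mm. The wrist camera is an equidistant fisheye: a pixel r from the principal point sees the ray r / f radians off the axis. A picture is of the moment at which its call begins. There is no depth.
- manip.hand_in(): hands the job in, once; it reports no verdict.
Trained networks look in the newest picture that a camera, given by its name, has taken for a name from the list of things; names that differ only in an ending like _2 or _b are one class to them, and where a whole thing is asked for, a point or a joint stands for the part that bears it (a point fixed in the world has none). Each returns a list of dicts, best first, with "p" (0 to 1); they miss things now and then, are a little off and sometimes report something else, mostly with a low value. They report only what shows in the picture. A call takes as long as a camera call. They do not tell look-alikes from the thing itself.
- eyes.masks_of(camera, query): "mask" (400x640 bool, what is visible of it) and "location" ([column, row] in pixels, amid what is visible of it).
The state is a dict: "t": time; "joint_positions": joint angles; "qvel": joint speeds; "joint_efforts": joint torques, N m; "position": TCP position; "ee_rot": TCP orientation; "force": force on the tool from outside, world axes, zero at the start; "moment": the same for the moment, N m; "width": finger opening in mm.
Only numpy, scipy, OpenCV 4.12 (cv2) and the standard library are available. Lean on these libraries where they do the work, as an engineer would, in place of code of your own. Each camera call takes 0.05 s, during which the arm holds its last target. There are 200 camera calls.

## Working session

There is one attempt and no reset: what is moved stays moved. The work goes in short steps, Python scripts to look and compute and a tool call to move; the robot and the scene stay as the last step left them, time stands still between calls to the robot, and variables do not carry over. Pictures are saved under pics/ and viewed, about 8 in all and at most 12, crops included, and the job is handed in when it is done.

Besides the shell and the picture viewer there is one more tool, called after "Call:" as name([rows], argument=value, ...), one row to a line, values as JSON. step_arm: Moves the arm, as the interface text tells. Its arguments: {"type":"object","properties":{"rows":{"type":"array"},"newtons":{"type":"number"}},"required":["rows"]}

```bash
mkdir -p pics; ls; cat > h.py <<'E'
import numpy as np, cv2
from workcell import manip, eyes
from scipy.spatial.transform import Rotation as R
def ray(f,px):
    px=np.atleast_2d(px).astype(float); F=200/np.tan(np.radians(f["fov_y"]/2))
    d=np.c_[(px[:,0]-f["cx"])/F,-(px[:,1]-f["cy"])/F,-np.ones(len(px))]
    T=np.array(f["T"]); return T[:3,3], d@T[:3,:3].T
def onz(f,px,z):
    o,d=ray(f,px); return o+d*((z-o[2])/d[:,2])[:,None]
def proj(f,P):
    T=np.array(f["T"]); P=(np.atleast_2d(P)-T[:3,3])@T[:3,:3]; F=200/np.tan(np.radians(f["fov_y"]/2))
    return np.c_[f["cx"]+F*P[:,0]/-P[:,2], f["cy"]-F*P[:,1]/-P[:,2]]
def save(f,n): cv2.imwrite(n,f["img"][:,:,::-1])
E
python3 - <<'E'
from h import *
fs={}
for n in("scene","side"):
    f=eyes.grab_frame(n); fs[n]=f; print(n,f["fov_y"],f["cx"],f["cy"],np.round(f["T"],3).tolist(),[k for k in f])
    save(f,f"pics/{n}0.png")
    for q in("cover","cover_lip","box","blank"):
        for r in eyes.masks_of(n,q): print(n,q,round(r["p"],2),np.round(r["location"]),r["mask"].sum())
E
```

```text
pics
scene 53.349810202397954 318.6248094003331 199.65774749330896 [[0.127, -0.755, 0.643, 1122.93], [0.992, 0.096, -0.083, 27.432], [0.001, 0.649, 0.761, 896.312], [0.0, 0.0, 0.0, 1.0]] ['img', 'fov_y', 'cx', 'cy', 'T']
scene cover 0.84 [220. 198.] 2171
scene cover 0.77 [280. 265.] 3238
scene cover 0.69 [376. 156.] 1669
scene cover 0.62 [467. 223.] 2476
scene cover_lip 0.96 [219. 197.] 2113
scene cover_lip 0.6 [376. 155.] 1662
scene cover_lip 0.55 [279. 265.] 3129
scene box 0.81 [379. 219.] 5265
scene blank 0.89 [153. 260.] 2034
side 50.57699828401037 326.1611158562109 202.64660453963484 [[-0.989, 0.095, -0.11, 282.739], [-0.145, -0.651, 0.745, 864.491], [-0.001, 0.753, 0.658, 728.168], [0.0, 0.0, 0.0, 1.0]] ['img', 'fov_y', 'cx', 'cy', 'T']
side cover 0.96 [269. 187.] 2190
side cover 0.87 [233. 369.] 5939
side cover 0.61 [370. 160.] 1833
side cover 0.56 [407. 306.] 5092
side cover_lip 0.77 [267. 187.] 2222
side cover_lip 0.77 [366. 159.] 1712
side cover_lip 0.64 [406. 306.] 5109
side cover_lip 0.58 [232. 373.] 5945
side box 0.66 [276. 263.] 7954
side blank 0.69 [304. 126.] 801
```

View pics/scene0.png

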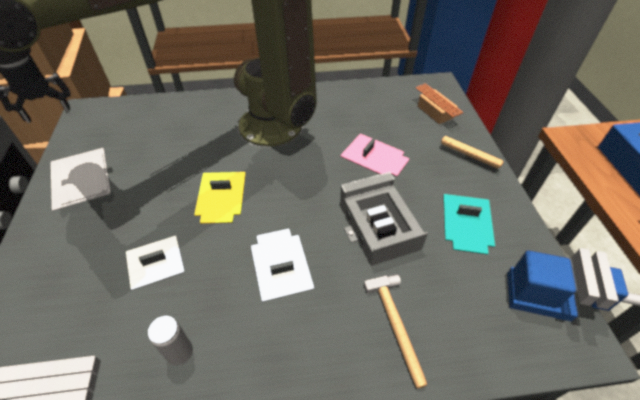

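View pics/side0.png

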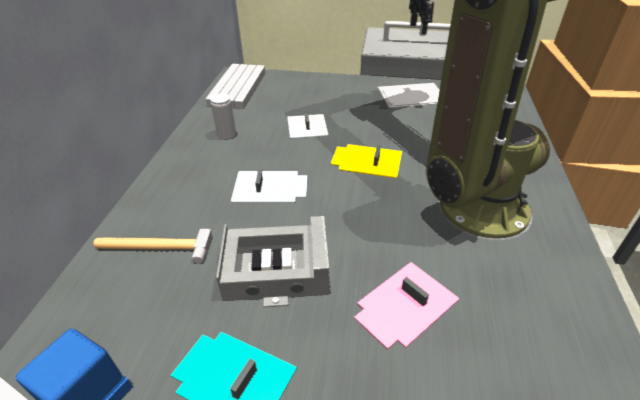

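Candidates in scene: white lipped plate (280,265), yellow (220,198), pink (376,156) and turquoise (467,223) look-alikes, white blank without lip (153,260), plus a plain grey-white sheet (80,180). I choose (280,265). Next I fit the cover and box poses to their silhouettes in both views.

```bash
cat > fit.py <<'E'
from h import *
from scipy.optimize import minimize
def bx(x0,x1,y0,y1,z0,z1): return np.array([[x,y,z] for x in(x0,x1) for y in(y0,y1) for z in(z0,z1)],float)
COVER=[bx(-69,97,-65,65,0,5),bx(-97,-69,-45,45,0,5),bx(24,36,-30,30,5,37)]
BOX=[bx(-110,110,-75,75,0,60),bx(-110,-80,-75,75,60,86),bx(106,110,-75,75,60,76)]
S=4
def sil(f,parts,M,t):
    im=np.zeros((400*2,640*2),np.uint8)
    for p in parts:
        q=proj(f,p@M.T+t)*2+.5
        cv2.fillConvexPoly(im,cv2.convexHull(np.round(q*16).astype(np.int32)),1,shift=4)
    return im
def fit(parts,views,x0,z=0):
    def cost(v):
        M=R.from_euler('z',v[2]).as_matrix(); c=0
        for f,m in views:
            s=sil(f,parts,M,np.array([v[0],v[1],z])); mm=cv2.resize(m.astype(np.uint8),None,fx=2,fy=2,interpolation=cv2.INTER_NEAREST)
            c+=1-(s&mm).sum()/((s|mm).sum()+1)
        return c/len(views)
    x0=np.array(x0,float); best=None
    for k in range(2):
        r=minimize(cost,x0,method='Nelder-Mead',options=dict(initial_simplex=np.array([x0,x0+[15,0,0],x0+[0,15,0],x0+[0,0,.15]]),xatol=.05,fatol=1e-5)); x0=r.x
    return r.x,r.fun
E
cat > m1.py <<'E'
from fit import *
F={n:eyes.grab_frame(n) for n in("scene","side")}
loc={"cover":dict(scene=(280,265),side=(269,187)),"box":dict(scene=(379,219),side=(276,263)),"blank":dict(scene=(153,260),side=(304,126))}
def near(n,q):
    l=eyes.masks_of(n,q); return min(l,key=lambda r:np.hypot(*(np.array(r["location"])-loc[q][n])))["mask"]
for q,parts in(("cover",COVER),("box",BOX)):
    V=[(F[n],near(n,q)) for n in F]
    c=onz(F["scene"],[loc[q]["scene"]],10)[0]; print(q,c.round())
    for vs in (V,V[:1],V[1:]):
        res=[fit(parts,vs,[c[0],c[1],a]) for a in np.arange(0,6.28,.785)]
        res.sort(key=lambda r:r[1]); print([ (r[0].round(3).tolist(),round(r[1],4)) for r in res[:2]])
        if vs is V: best=res[0][0]
    M=R.from_euler('z',best[2]).as_matrix()
    for n in F:
        for p in parts:
            h=proj(F[n],p@M.T+[best[0],best[1],0])
            for i in range(8):
                for b in(1,2,4):
                    if not i&b: cv2.line(F[n]["img"],*[tuple(int(x*16) for x in h[j]) for j in(i,i|b)],(255,0,0),1,cv2.LINE_AA,4)
a=F["scene"]["img"][150:310,230:440]; b=F["side"]["img"][160:310,200:340]
a=cv2.resize(a,None,fx=2,fy=2); b=cv2.resize(b,None,fx=2.6,fy=2.6)
H=max(a.shape[0],b.shape[0]); P=lambda x:cv2.copyMakeBorder(x,0,H-x.shape[0],0,0,cv2.BORDER_CONSTANT)
cv2.imwrite("pics/fit1.png",np.hstack([P(a),P(b)])[:,:,::-1])
E
python3 m1.py; python3 -c "
from h import *
print(manip.get_obs())"
```

```text
cover [580.  -2.  10.]
[([564.394, -2.701, 6.423], np.float64(0.0284)), ([564.382, -2.674, 0.141], np.float64(0.0284))]
[([564.68, -2.523, 0.139], np.float64(0.0234)), ([564.704, -2.455, 0.141], np.float64(0.0234))]
[([564.269, -3.458, 0.14], np.float64(0.0321)), ([564.215, -3.14, 0.14], np.float64(0.0321))]
box [466. 283.  10.]
[([480.848, 279.536, 0.222], np.float64(0.0428)), ([480.842, 279.535, 0.222], np.float64(0.0428))]
[([480.968, 279.61, 6.51], np.float64(0.045)), ([480.98, 279.688, 0.226], np.float64(0.0453))]
[([481.096, 279.229, 6.497], np.float64(0.0387)), ([480.922, 279.322, 0.211], np.float64(0.0388))]
{'t': 0.8, 'joint_positions': array([-9.07299161e-01,  4.02109274e-02,  8.48467007e-02, -5.18285924e-05,
       -1.61548638e+00, -3.33704295e-01]), 'qvel': array([-7.56161801e-04,  6.03785417e-04,  3.44906872e-04,  2.06731140e-03,
       -4.01548106e-05,  6.25205319e-04]), 'joint_efforts': array([-2.20545531e-03, -3.67884171e+01,  3.47420919e+01,  6.93267256e+00,
       -9.38213707e-04,  8.43878098e-06]), 'position': array([ 194.34816278, -567.64352617,  231.27056102]), 'ee_rot': array([ 3.14152441e+00,  3.11423929e-05, -2.81179747e+00]), 'force': array([ 0.88835151, -0.03234905, -0.19173322]), 'moment': array([0.00273956, 0.0435301 , 0.01603234]), 'width': 85.59652428114312}
```

View pics/fit1.png

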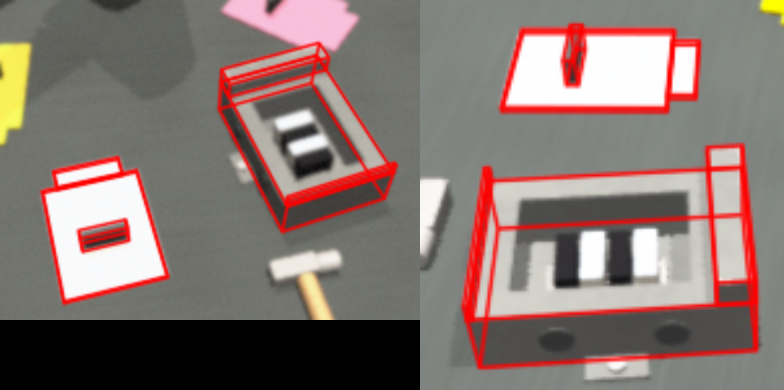

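The overlay matches: the white lipped plate at scene (280,265) is the cover, lip towards the robot, with its rib where the description puts it. Cover at (564.4, -2.7) yaw 0.140, box at (480.9, 279.5) yaw 0.221. Now a planning helper.

```bash
cat > plan.py <<'E'
from h import *
import sys
BOXP=np.array([480.9,279.5,0]); BOXY=.221
RG=np.array([[0,-1,0],[-1,0,0],[0,0,-1.]])  # tool axes in cover frame (columns)
def cover_in_box(lipx,y,lipz,tilt,yaw=0):
    """cover pose (world) from lip point in box frame and tilt (raised +x edge)"""
    Rb=R.from_euler('z',BOXY).as_matrix(); Rc=R.from_euler('zy',[yaw,-tilt]).as_matrix()
    Rc=Rc if True else Rc
    return Rb@Rc, BOXP+Rb@(np.array([lipx,y,lipz])+Rc@[97,0,0])
def tool(Rc,tc,g): return Rc@RG, tc+Rc@np.array(g)
def delta(Rt,tt,o=None):
    o=o or manip.get_obs(); R0=R.from_euler('xyz',o["ee_rot"]).as_matrix()
    return (R0.T@(tt-o["position"])/1000).round(4), np.degrees(R.from_matrix(R0.T@Rt).as_rotvec()).round(2)
E
python3 - <<'E'
from plan import *
Rc=R.from_euler('z',.14).as_matrix()
for z in(120,9): print(z,*delta(*tool(Rc,np.array([564.4,-2.7,0]),[30,0,z])))
E
```

```text
120 [-0.5625  0.409   0.1113] [  0.     0.   -79.13]
9 [-0.5625  0.409   0.2223] [  0.     0.   -79.13]
```

Call:
step_arm([
  [-0.5625,0.409,0.1113,0,0,-79.1,0.3],
  [-0.5625,0.409,0.1113,0,0,-79.1,0.3],
  [-0.5625,0.409,0.1113,0,0,-79.1,0.3],
  [-0.5625,0.409,0.1113,0,0,-79.1,0.3],
  [-0.5625,0.409,0.1113,0,0,-79.1,0.3],
  [-0.5625,0.409,0.1113,0,0,-79.1,0.3],
  [-0.5625,0.409,0.1113,0,0,-79.1,0.3],
  [-0.5625,0.409,0.1113,0,0,-79.1,0.3],
  [-0.5625,0.409,0.1113,0,0,-79.1,0.3],
  [-0.5625,0.409,0.1113,0,0,-79.1,0.3],
  [-0.5625,0.409,0.1113,0,0,-79.1,0.3],
  [-0.5625,0.409,0.1113,0,0,-79.1,0.3],
  [-0.5625,0.409,0.1113,0,0,-79.1,0.3],
  [-0.5625,0.409,0.1113,0,0,-79.1,0.3],
  [-0.5625,0.409,0.1113,0,0,-79.1,0.3],
  [-0.5625,0.409,0.1113,0,0,-79.1,0.3],
  [-0.5625,0.409,0.1113,0,0,-79.1,0.3],
  [-0.5625,0.409,0.1113,0,0,-79.1,0.3],
], newtons=60)

```text
t: 2.6
position: [593.9, 0.5, 120.8]
ee_rot: [-3.14, 0.0, -1.432]
force: [-0.0, 0.4, 0.4]
width: 55.4
```

```bash
python3 - <<'E'
from plan import *
f=eyes.grab_frame("wrist"); save(f,"pics/w1.png")
Rc=R.from_euler('z',.14).as_matrix()
print(*delta(*tool(Rc,np.array([564.4,-2.7,0]),[30,0,9])))
# fisheye prediction of rib top corners
T=np.array(f["T"]);F=200/np.tan(np.radians(f["fov_y"]/2))
P=np.array([[x,y,37] for x in(24,36) for y in(-30,30)])@Rc.T+[564.4,-2.7,0]
c=(P-T[:3,3])@T[:3,:3]; th=np.arctan2(np.hypot(c[:,0],c[:,1]),-c[:,2]); ph=np.arctan2(-c[:,1],c[:,0])
print(np.c_[f["cx"]+F*th*np.cos(ph),f["cy"]+F*th*np.sin(ph)].round(1))
E
```

```text
[-0.001  -0.0002  0.1119] [-0.07  0.01 -0.1 ]
[[325.5 165.5]
 [325.1 239.6]
 [309.3 165.5]
 [310.1 239.6]]
```

View pics/w1.png

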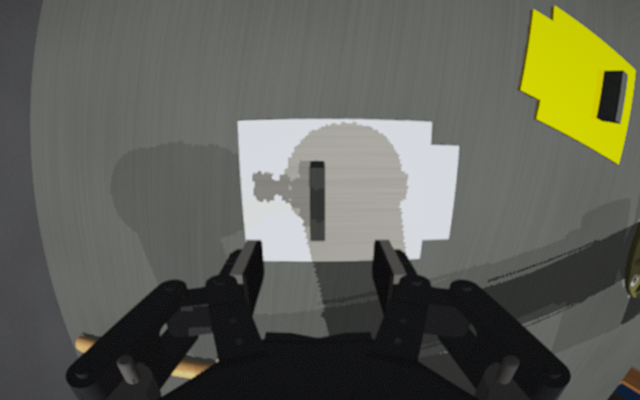

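The white lipped cover is below the gripper, with its rib at columns 310–325 and rows 161–240, as predicted. Next I go down and grip.

Call:
step_arm([
  [-0.001,0,0.04,0,0,0,0.3],
  [-0.001,0,0.075,0,0,0,0.3],
  [-0.001,0,0.1,0,0,0,0.3],
  [-0.001,0,0.111,0,0,0,0.3],
  [-0.001,0,0.111,0,0,0,0.3],
  [-0.001,0,0.111,0,0,0,-1],
  [-0.001,0,0.111,0,0,0,-1],
  [-0.001,0,0.111,0,0,0,-1],
  [-0.001,0,0.111,0,0,0,-1],
  [-0.001,0,0.111,0,0,0,-1],
  [-0.001,0,0.111,0,0,0,-1],
], newtons=60)

```text
t: 3.75
position: [594.8, 2.6, 10.8]
ee_rot: [-3.139, -0.0, -1.431]
force: [-2.0, -0.7, 5.4]
width: 11.0
```

Call:
step_arm([
  [0,0,-0.02,0,0,0,-1],
  [0,0,-0.06,0,0,0,-1],
  [0,0,-0.1,0,0,0,-1],
  [0,0,-0.13,0,0,0,-1],
  [0,0,-0.14,0,0,0,-1],
  [0,0,-0.14,0,0,0,-1],
])

```text
t: 4.35
position: [594.3, 2.8, 149.6]
ee_rot: [-3.14, 0.001, -1.431]
force: [0.3, -0.5, -3.7]
width: 10.8
```

```bash
python3 - <<'E'
from plan import *
print(manip.get_obs()["position"],manip.get_obs()["force"],manip.get_obs()["width"])
for a in((-42,0,110,.22),(-97,0,68,.22)):
    print(*delta(*tool(*cover_in_box(*a),[30,0,10.8])))
E
```

```text
[594.26696647   2.81129552 149.55620586] [ 0.32390804 -0.5473292  -3.71694591] 10.770252199179938
[-0.2962 -0.0055  0.0016] [12.5  -0.46 -4.66]
[-0.2917  0.0494  0.0435] [12.5  -0.46 -4.66]
```

Call:
step_arm([
  [-0.03,0,0,1.5,0,-0.5,-1],
  [-0.07,-0.001,0,3,0,-1.2,-1],
  [-0.11,-0.002,0,5,-0.2,-2,-1],
  [-0.15,-0.003,0,6.5,-0.2,-2.5,-1],
  [-0.19,-0.004,0,8,-0.3,-3,-1],
  [-0.23,-0.005,0.001,10,-0.4,-3.7,-1],
  [-0.265,-0.0055,0.0015,11.5,-0.4,-4.3,-1],
  [-0.285,-0.0055,0.0015,12.2,-0.45,-4.5,-1],
  [-0.2962,-0.0055,0.0016,12.5,-0.46,-4.66,-1],
  [-0.2962,-0.0055,0.0016,12.5,-0.46,-4.66,-1],
  [-0.2962,-0.0055,0.0016,12.5,-0.46,-4.66,-1],
  [-0.2962,-0.0055,0.0016,12.5,-0.46,-4.66,-1],
])

```text
t: 5.55
position: [558.3, 295.5, 146.7]
ee_rot: [-2.924, -0.001, -1.351]
force: [0.1, -0.8, -3.4]
width: 11.2
```

```bash
cat > check.py <<'E'
from plan import *
from fit import *
# 6-dof-ish check: fit cover pose around nominal from the tool
def check(name,g=(30,0,10.8),crop=True):
    o=manip.get_obs(); Rt=R.from_euler('xyz',o["ee_rot"]).as_matrix(); Rc=Rt@RG.T; tc=o["position"]-Rc@np.array(g)
    Rb=R.from_euler('z',BOXY).as_matrix()
    def rep(Rc,tc,l):
        b=Rb.T@(tc-BOXP); lip=Rb.T@(tc+Rc@[-97,0,0]-BOXP); e=R.from_matrix(Rb.T@Rc).as_euler('ZYX')
        print(l,"cover in box",b.round(1),"lip",lip.round(1),"yaw,pitch,roll",e.round(3))
    rep(Rc,tc,"nominal")
    F={n:eyes.grab_frame(n) for n in("scene","side")}
    for n in F:
        for P,p0,rr,col in((COVER,tc,Rc,(255,0,0)),(BOX,BOXP,Rb,(0,90,255))):
          for p in P[:2] if P is COVER else P:
            h=proj(F[n],p@rr.T+p0)
            for i in range(8):
                for b in(1,2,4):
                    if not i&b: cv2.line(F[n]["img"],*[tuple(int(x*16) for x in h[j]) for j in(i,i|b)],col,1,cv2.LINE_AA,4)
    a=F["scene"]["img"][110:280,310:450]; b=F["side"]["img"][160:310,200:345]
    a=cv2.resize(a,None,fx=2.8,fy=2.8); b=cv2.resize(b,None,fx=2.75,fy=2.75)
    H=max(a.shape[0],b.shape[0]); P=lambda x:cv2.copyMakeBorder(x,0,H-x.shape[0],0,0,cv2.BORDER_CONSTANT)
    cv2.imwrite(name,np.hstack([P(a),P(b)])[:,:,::-1]); print(o["t"],o["force"],o["width"])
E
python3 - <<'E'
from check import *
check("pics/c1.png")
print(*delta(*tool(*cover_in_box(-97,0,68,.22),[30,0,10.8])))
E
```

```text
nominal cover in box [ 52.1  -1.3 129.7] lip [-42.7  -1.2 108.8] yaw,pitch,roll [-0.001 -0.217 -0.001]
5.55 [ 0.09478867 -0.75098431 -3.41506673] 11.230506785552679
[-0.0012  0.0622  0.0282] [ 0.12 -0.06 -0.06]
```

View pics/c1.png

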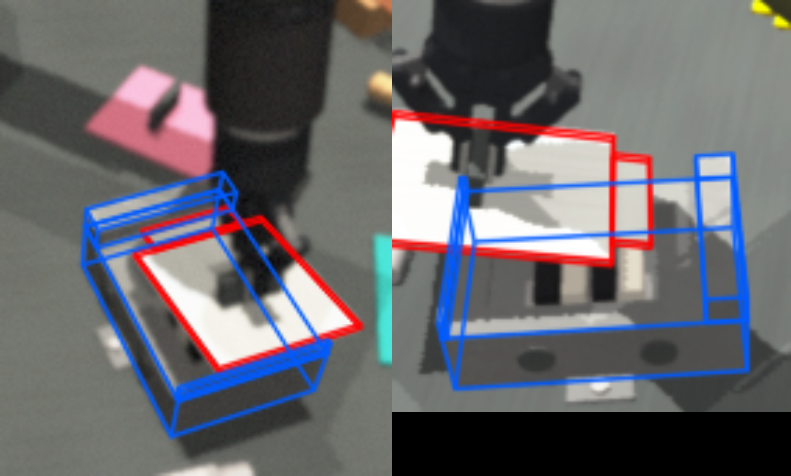

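The red cover outline agrees with the plate in both views, with the lip at side crop (633,200) still clear of the ledge. Next I work out the waypoints for insert and swing.

```bash
python3 - <<'E'
from plan import *
for a in((-42,.5,67,.22),(-80,.5,67,.22),(-98,.5,67,.22),(-98,.5,62,.22)):
    print(a,*delta(*tool(*cover_in_box(*a),[30,0,10.8])))
E
```

```text
(-42, 0.5, 67, 0.22) [-0.0018  0.0087  0.0411] [ 0.12 -0.06 -0.06]
(-80, 0.5, 67, 0.22) [-0.0018  0.0458  0.0329] [ 0.12 -0.06 -0.06]
(-98, 0.5, 67, 0.22) [-0.0017  0.0634  0.029 ] [ 0.12 -0.06 -0.06]
(-98, 0.5, 62, 0.22) [-0.0017  0.0645  0.0339] [ 0.12 -0.06 -0.06]
```

Call:
step_arm([
  [-0.001,0.003,0.014,0,0,0,-1],
  [-0.0015,0.006,0.028,0,0,0,-1],
  [-0.0018,0.008,0.038,0,0,0,-1],
  [-0.0018,0.0087,0.0411,0,0,0,-1],
  [-0.0018,0.0087,0.0411,0,0,0,-1],
  [-0.0018,0.018,0.039,0,0,0,-1],
  [-0.0018,0.028,0.0368,0,0,0,-1],
  [-0.0018,0.038,0.0346,0,0,0,-1],
  [-0.0018,0.0458,0.0329,0,0,0,-1],
  [-0.0018,0.053,0.0313,0,0,0,-1],
  [-0.0018,0.059,0.03,0,0,0,-1],
  [-0.0017,0.0634,0.029,0,0,0,-1],
  [-0.0017,0.0634,0.029,0,0,0,-1],
  [-0.0017,0.0634,0.029,0,0,0,-1],
])

```text
t: 7.05
position: [503.6, 286.1, 105.5]
ee_rot: [-2.923, -0.001, -1.35]
force: [-0.4, 1.0, -2.8]
width: 10.8
```

```bash
python3 - <<'E'
from check import *
check("pics/c2.png")
for a in((-97.5,.5,63,.22),(-97.5,.5,62,.18),(-97.5,.5,61.5,.14),(-97.5,.5,61.5,.1),(-97.5,.5,61,.06),(-97.5,.5,61,.03),(-97.5,.5,60.5,.0),(-97.5,.5,60,.0)):
    print(a,*delta(*tool(*cover_in_box(*a),[30,0,10.8])))
E
```

```text
nominal cover in box [-3.4  1.4 88.4] lip [-98.1   1.4  67.4] yaw,pitch,roll [ 0.    -0.218 -0.001]
7.05 [-0.38910439  0.95018013 -2.78985807] 10.767074366146018
(-97.5, 0.5, 63, 0.22) [0.0009 0.0005 0.0041] [ 0.11 -0.05  0.01]
(-97.5, 0.5, 62, 0.18) [0.0008 0.0003 0.0101] [-2.19 -0.05  0.  ]
(-97.5, 0.5, 61.5, 0.14) [0.0008 0.0003 0.0157] [-4.48 -0.05  0.  ]
(-97.5, 0.5, 61.5, 0.1) [0.0008 0.0004 0.0208] [-6.77 -0.05  0.  ]
(-97.5, 0.5, 61, 0.06) [0.0008 0.0008 0.0264] [-9.06 -0.05  0.  ]
(-97.5, 0.5, 61, 0.03) [0.0008 0.0011 0.0302] [-10.78  -0.05   0.  ]
(-97.5, 0.5, 60.5, 0.0) [0.0008 0.0017 0.0345] [-12.5   -0.05   0.  ]
(-97.5, 0.5, 60, 0.0) [0.0008 0.0018 0.035 ] [-12.5   -0.05   0.  ]
```

View pics/c2.png

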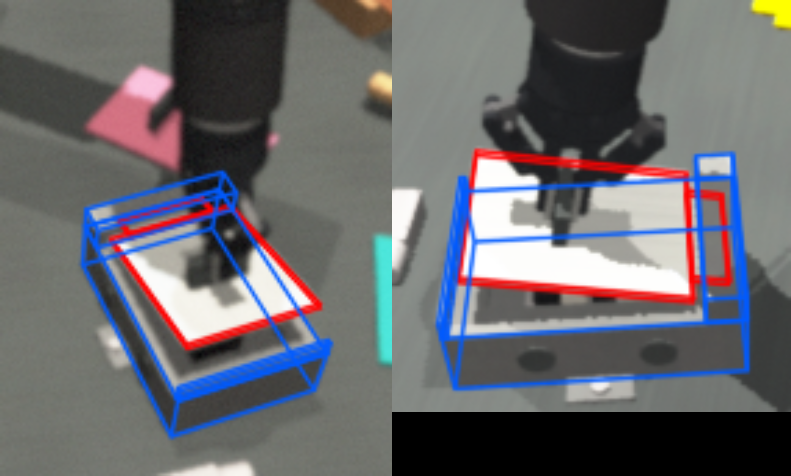

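The lip is under the ledge (its tip hidden at side crop (715,240)), the free edge is raised about 0.22 rad, and there is no contact force. Now I swing down slowly.

Call:
step_arm([
  [0.0005,0.0003,0.002,0,0,0,-1],
  [0.0009,0.0005,0.0041,0,0,0,-1],
  [0.0008,0.0004,0.007,-1,0,0,-1],
  [0.0008,0.0003,0.0101,-2.2,0,0,-1],
  [0.0008,0.0003,0.0129,-3.3,0,0,-1],
  [0.0008,0.0003,0.0157,-4.5,0,0,-1],
  [0.0008,0.0003,0.0182,-5.6,0,0,-1],
  [0.0008,0.0004,0.0208,-6.8,0,0,-1],
  [0.0008,0.0006,0.0236,-7.9,0,0,-1],
  [0.0008,0.0008,0.0264,-9.1,0,0,-1],
  [0.0008,0.001,0.0283,-9.9,0,0,-1],
  [0.0008,0.0011,0.0302,-10.8,0,0,-1],
  [0.0008,0.0011,0.0302,-10.8,0,0,-1],
])

```text
t: 8.45
position: [509.2, 286.4, 75.2]
ee_rot: [-3.113, -0.001, -1.35]
force: [-0.2, -0.4, -2.8]
width: 10.8
```

```bash
python3 - <<'E'
from check import *
check("pics/c3.png")
for a in((-97.5,.5,61,.015),(-97.5,.5,60.5,.0),(-97.5,.5,60,.0),(-97.5,.5,59,.0)):
    print(a,*delta(*tool(*cover_in_box(*a),[30,0,10.8])))
E
```

```text
nominal cover in box [-0.6  0.5 63.6] lip [-97.5   0.5  60.8] yaw,pitch,roll [-0.    -0.029 -0.001]
8.45 [-0.1646481  -0.43862215 -2.82894869] 10.783369679445359
(-97.5, 0.5, 61, 0.015) [ 0.     -0.0002  0.0019] [-0.85 -0.05  0.  ]
(-97.5, 0.5, 60.5, 0.0) [ 0.     -0.0003  0.0043] [-1.7  -0.05  0.  ]
(-97.5, 0.5, 60, 0.0) [ 0.     -0.0003  0.0048] [-1.7  -0.05  0.  ]
(-97.5, 0.5, 59, 0.0) [ 0.     -0.0003  0.0058] [-1.7  -0.05  0.  ]
```

Call:
step_arm([
  [0,0,0.001,-0.4,0,0,-1],
  [0,0,0.0019,-0.85,0,0,-1],
  [0,-0.0002,0.003,-1.3,0,0,-1],
  [0,-0.0003,0.0043,-1.7,0,0,-1],
  [0,-0.0003,0.0043,-1.7,0,0,-1],
  [0,-0.0003,0.0043,-1.7,0,0,-1],
])

```text
t: 9.15
position: [509.5, 286.4, 71.3]
ee_rot: [3.142, -0.001, -1.35]
force: [0.3, 0.7, -3.4]
width: 11.0
```

Call:
step_arm([
  [0,0,0.0004,0,0,0,-1],
  [0,0,0.0008,0,0,0,-1],
  [0,0,0.0012,0,0,0,-1],
  [0,0,0.0012,0,0,0,-1],
])

```text
t: 9.55
position: [509.5, 286.5, 70.8]
ee_rot: [-3.141, -0.001, -1.35]
force: [-2.4, -0.9, 1.8]
width: 11.0
```

Contact: the weight is off the tool with about 5 N of push. Release, then retreat along the tool axis.

Call:
step_arm([
  [0,0,0,0,0,0,-0.4],
  [0,0,0,0,0,0,-0.2],
  [0,0,0,0,0,0,0],
  [0,0,0,0,0,0,0.1],
  [0,0,0,0,0,0,0.1],
  [0,0,-0.01,0,0,0,0.1],
  [0,0,-0.03,0,0,0,0.1],
  [0,0,-0.07,0,0,0,0.1],
  [0,0,-0.12,0,0,0,0.1],
  [0,0,-0.17,0,0,0,0.1],
  [0,0,-0.2,0,0,0,0.1],
  [0,0,-0.2,0,0,0,0.1],
])

```text
t: 10.75
position: [510.9, 287.0, 277.5]
ee_rot: [-3.132, 0.003, -1.35]
force: [-0.3, 0.0, -0.2]
width: 46.8
```

```bash
python3 - <<'E'
from check import *
o=manip.get_obs(); print(o["position"],o["force"],o["width"])
F={n:eyes.grab_frame(n) for n in("scene","side")}
Rb=R.from_euler('z',BOXY).as_matrix()
V=[]
for n,l in(("scene",(385,200)),("side",(276,245))):
    L=eyes.masks_of(n,"cover"); print(n,[(round(r["p"],2),np.round(r["location"]),r["mask"].sum()) for r in L])
    V.append((F[n],min(L,key=lambda r:np.hypot(*(np.array(r["location"])-l)))["mask"]))
# visible part only: plate without the lip
P=[bx(-69,97,-65,65,0,5),COVER[2]]
for vs in(V,V[:1],V[1:]):
    x,c=fit(P,vs,[482,280,.22],60); print("in box",(Rb.T@(np.array([x[0],x[1],60])-BOXP)).round(1),"yaw",round(x[2]-BOXY,3),round(c,3))
tc=BOXP+[0,0,60]
a=F["scene"]["img"][110:280,310:450]; b=F["side"]["img"][160:310,200:345]
a=cv2.resize(a,None,fx=2.8,fy=2.8); b=cv2.resize(b,None,fx=2.75,fy=2.75)
b=cv2.copyMakeBorder(b,0,a.shape[0]-b.shape[0],0,0,cv2.BORDER_CONSTANT)
cv2.imwrite("pics/end.png",np.hstack([a,b])[:,:,::-1])
E
```

```text
[510.89292723 287.03352    277.46805869] [-0.29198842  0.04051233 -0.19536412] 46.837054757246904
scene [(0.88, array([221., 197.]), np.int64(2094)), (0.84, array([466., 221.]), np.int64(2564)), (0.79, array([382., 213.]), np.int64(2727)), (0.74, array([375., 154.]), np.int64(1552))]
side [(0.96, array([234., 370.]), np.int64(6029)), (0.93, array([407., 303.]), np.int64(4979)), (0.69, array([269., 251.]), np.int64(3897)), (0.58, array([371., 159.]), np.int64(1682))]
in box [-2.1 -1.1 60. ] yaw 0.004 0.071
in box [-2.2 -1.1 60. ] yaw 0.012 0.088
in box [-2.1 -1.1 60. ] yaw 0.003 0.053
```

View pics/end.png

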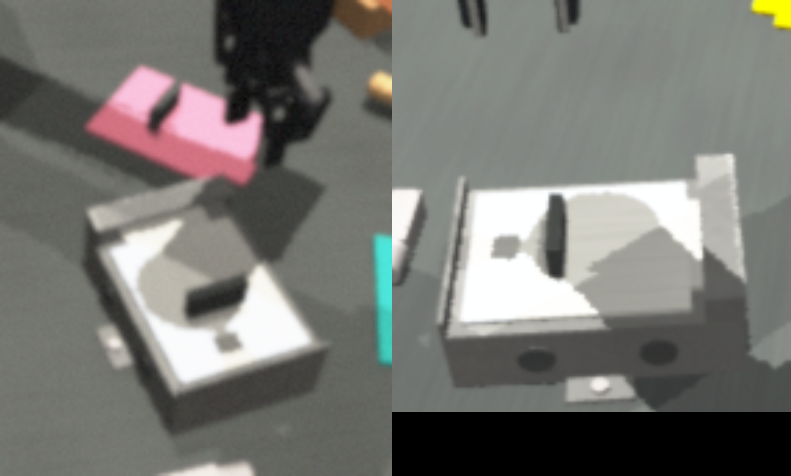

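The cover lies flat inside the upstand (side crop, top edge at column 465) with its lip under the ledge (column 700). It is straight, and the gripper is well clear.

```bash
python3 -c "
from h import *
print(manip.hand_in())"
```

```text
the job is handed in; nothing more can be done
None
```

The cover is on the box and the job is handed in. I picked up the white lipped cover by its rib and slid the lip under the ledge with the far edge raised about 0.22 rad. I then swung that edge down over about two seconds, pressed with about 5 N on contact, let go and backed off 200 mm. It was done about 11 s into the 38 s allowed.

Last checks, from both cameras:
- **Position:** the cover is about 2 mm towards the ledge and 1 mm off-centre, with yaw error of 0.01 rad or less. That puts the lip about 19 mm under the ledge.
- **Flatness:** the picture shows it flat, inside the raised rear edge. I did not measure its height or tilt separately.
- **Arm and shorter cover:** the measured force is near zero and the gripper is clear. I did not check the shorter cover again at the end, but after the first pass high over the bench the arm worked only at the cover and the box.

No check failed or disagreed.

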